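# Take the bolted two-tray carrier apart

### The job

The tray carrier has to be stripped down to its bare base. Draw the red-knobbed bolt fully back, lift the upper tray off by its blue board and stand it squarely in the middle of the blue mat, then lift the lower tray out by its green board and stand it squarely in the middle of the green mat. Keep the trays level so that the wooden spool stays in the upper one, set them down rather than dropping them, let go, and leave the bolt drawn and all other things on the bench where they are.

Things in the scene. Friction and masses are not known exactly. Their poses are not given: they have to be found in the camera images.
- carrier: Wooden carrier fixed to the bench: a dark base board 12 mm thick, 255 mm along its x and 148 mm along y, with 23 mm high cheeks round the lower tray; at its -x end (towards the robot) stands a wooden upright 44 mm wide from x = -164 to -78 mm, carrying a steel bolt plate. Origin: underside, in the middle of where the trays stand; z up. It is turned by at most 0.15 rad.
- bolt (a joint): Sliding brass bolt on the upright, in m: 0 to 0.006 at the start = its tongue reaches 11 to 17 mm over the end wall of the upper tray, 2 mm above the rim, and holds the tray down; it slides along the carrier's -x (towards the robot), 0.036 = fully drawn. It clears the tray beyond 0.018. It has about 2.5 N of friction and stays where it is left.
- bolt_knob (a point): Centre of the top of the bolt's red knob, a block standing 38 mm above the brass bar, 14 mm wide (carrier's y) and 20 mm long (carrier's x); about 170 mm above the bench. It moves with the bolt. The steel straps beside it stand 4 mm above the bar.
- upper_tray: Brown wooden tray, 146 (x) by 128 mm (y), about 0.4 kg. Origin: centre of its underside, z up, axes along the carrier's. Rim at 54 mm. A blue board, 12 mm thick, runs along x through its middle, its raised middle 90 mm with top at 76 mm: lift there, jaws closing along y; 52 mm free on each side, floor at 12 mm. Its lowest 6 mm is a smaller foot that sits in the lower tray's mouth with 2 mm play.
- lower_tray: Pale wooden tray, 146 (x) by 128 mm (y), about 0.4 kg, standing in the carrier under the upper tray. Origin: centre of its underside, z up. Rim at 58 mm, floor 6 mm. A green board, 12 mm thick, top at 49 mm (below the rim), runs along x through its middle, 52 mm free on each side; cross partitions 36 mm high at x = -36 mm. Lift straight up past the upright.
- spool: Loose turned pale wooden spool, 44 mm across, 40 mm high, standing in the upper tray's +y compartment at its +x end. Origin: centre of its underside.
- blue_mat: Blue rubber mat fixed on the bench, 170 mm (x) by 150 mm (y), 4 mm thick. Origin: centre of its underside; turned by at most 0.15 rad. The upper tray goes here, long side along the mat's x (either way round).
- green_mat: Green mat, the same size and origin. The lower tray goes here, long side along the mat's x (either way round).
- nail_tin: Bystander: grey metal tin, 66 mm across, 75 mm high, at the back. Leave alone.
- bored_block: Bystander: pale wooden block, 73 x 91 x 120 mm high, with a round hole, at the left. Leave alone.
- block_plane: Bystander: dark block plane, 155 mm long, at the left front. Leave alone.
- tall_spool: Bystander: tall wooden spool, 42 mm across, 70 mm high, standing at the back of the bench behind the mats. Leave alone.
Things that resemble listed ones, but are neither listed nor needed, are in the scene too. Of the things like the spool, leave any that is black, purple or yellow; of the rest the smaller one is meant.

How it is judged:
By the outcome, as a careful person would: the job done as asked, in the order asked, and still so for the second after the job is handed in, with the robot touching nothing.
It also fails if it takes over 72 s, if anything falls off the work surface, if the arm or the gripper's body presses on something with over 40 N, if the wrist force passes 120 N, or if a joint passes its speed limit or range.

### The arm

A 6-joint arm with a two-finger parallel gripper is mounted at the origin on a cart in front of the work surface, level with it; the furniture and walls round the work are solid. World frame = base frame: x ahead of the robot, y to its left, z up, the work surface at z = 0. Lengths are in mm, angles in rad, forces in N, time in s.
With the tool pointing down it reaches from about 375 to 750 mm from the base axis. Payload 9 kg.
Tool frame: the origin (TCP) lies at the very end of the fingers, on their centre line; the grasp point (between the pads) lies 19 mm behind it; z points along the fingers, y is the line along which they close (so a half turn about z gives the same grasp; the last joint's range is limited). The gripper opens to 85 mm and grips with 20 to 120 N. Pads are 22 mm wide; open, the fingers measure 114 mm over their backs; the gripper's body (76 mm by 85 mm) begins 54 mm behind the grasp point. The pads swing forward as they close: fully open they stand 13 mm farther back than shut.
Start: joints at [-1.455, 0.104, 0.097, 1.564, 0, 1.353], TCP at [196.592, -566.914, 206.031] pointing down, gripper open.
Joint ranges: [-2.99, 2.99], [-0.84, 1.86], [-1.1, 1.16], [-1.84, 2.11], [-1.51, 1.56], [-3.14, 3.14]. Speed limits (rad/s): [2.22, 2.22, 2.57, 3.14, 3.14, 3.14].

### API

Orientations are given as a 3x3 rotation matrix whose columns are the frame's x, y, z axes.
In Python, from plant import observe, grab_frame, sign_off gives the robot as it stands. The module is installed in compiled form; this text tells all that it offers.
- The arm moves only by the shell command python3 -m pendant 'ROWS'. ROWS is JSON, a list of rows, each an object of numbers: "fingers": the opening, from -1 (shut) to 1 (fully open); "tx", "ty", "tz": the shift along the world's x, y, z in m; "wx", "wy", "wz": the turn, a rotation vector about the world's x, y, z in rad. In form: [{"fingers": .., "tx": .., "ty": .., "tz": .., "wx": .., "wy": .., "wz": ..}, ...]. A call has 1 to 20 rows; each row shifts and turns the commanded pose from where the row before left it; what a row does not reach is not made up. A row lasts 1/8 s, in which the tool goes at most 62.5 mm and 10.7 degrees, less where a joint would pass 70% of its speed; a pose out of reach is approached as far as the arm can. A call is refused whole if a number of a shift passes 0.0625 or a number of a turn 0.188, either way. A call with a gripper value outside its range is refused whole. The fingers move at their own pace and stop on an object; the grip force is fixed at half the most. Time passes only in rows, so rows that do not move let the fingers close. It gives the time, the measured TCP pose, the force, the opening and the grip force at its end, in the units of the state.
- observe(): the state, without advancing time (a new reading comes with each control period).
- grab_frame(name): name is "scene" or "top"; returns a dict with "image" (384x512x3 uint8, red, green, blue), "intrinsics" (3x3 intrinsics, pixels), "dist_coeffs" ([k1, k2, p1, p2, k3] as OpenCV has them; the pictures are not rectified), "R" (3x3) and "t" (3): a world point X has camera coordinates R X + t. Camera axes: x right, y down, z forward; pixel columns grow to the right and rows downward; lengths in mm; the calibration is good to about 2 mm. A picture is of the moment at which its call begins. There is no depth.
- sign_off(): hands the job in; it is judged then, once.
The state is a dict: "clock": time; "joint_pos": joint angles; "dq": joint speeds; "tau": joint torques, N m; "ee_pos": TCP position; "ee_rot": TCP orientation; "wrist_force": force on the tool from outside, world axes, zero at the start; "wrist_torque": the same for the moment, N m; "width": opening from 0.0 (shut) to 1.0 (fully open); "gripper_force": force on a finger pad.
Only numpy, scipy, OpenCV 4.12 (cv2) and the standard library are available. Lean on these libraries where they do the work, as an engineer would, in place of code of your own. Each camera call takes 0.05 s, during which the arm holds its last target. There are 200 camera calls.

## Working session

There is one attempt and no reset: what is moved stays moved. The work goes in short steps, Python scripts to look and compute and a shell command to move; the robot and the scene stay as the last step left them, time stands still between calls to the robot, and variables do not carry over. Pictures are saved under pics/ and viewed, at most 13 in all, crops included, and the job is handed in when it is done.

```bash
mkdir -p pics
cat > h.py <<'E'
import numpy as np, cv2
from plant import observe, grab_frame
def grab(n,f):
    d=grab_frame(n); np.savez(f'pics/{f}.npz',**{k:np.array(v) for k,v in d.items()})
    cv2.imwrite(f'pics/{f}.png',cv2.cvtColor(d['image'],cv2.COLOR_RGB2BGR)); return d
def load(f): return dict(np.load(f'pics/{f}.npz'))
def px2w(d,uv,z):
    uv=np.array(uv,float).reshape(-1,1,2)
    n=cv2.undistortPoints(uv,np.array(d['intrinsics'],float),np.array(d['dist_coeffs'],float)).reshape(-1,2)
    R=np.array(d['R']);t=np.array(d['t']);c=-R.T@t
    r=np.c_[n,np.ones(len(n))]@R
    z=np.broadcast_to(z,len(n))
    return c+r*((z-c[2])/r[:,2])[:,None]
def w2px(d,X):
    R=np.array(d['R'],float);t=np.array(d['t'],float)
    return cv2.projectPoints(np.array(X,float).reshape(-1,1,3),cv2.Rodrigues(R)[0],t,np.array(d['intrinsics'],float),np.array(d['dist_coeffs'],float))[0].reshape(-1,2)
E
python3 - <<'E'
from h import *
for n in('scene','top'):
    d=grab(n,n+'0'); R=np.array(d['R']);print(n,-R.T@np.array(d['t']),R.round(2).tolist(),np.array(d['intrinsics'])[0,0])
    cv2.imwrite(f'pics/{n}0b.png',cv2.resize(cv2.imread(f'pics/{n}0.png'),(800,600),interpolation=cv2.INTER_CUBIC))
o=observe();print(o['ee_rot'],o['width'])
E
```

```text
scene [-323.97684892  865.43644999  777.69160855] [[-0.56, -0.83, 0.02], [-0.44, 0.28, -0.86], [0.7, -0.49, -0.52]] 463.0153156381681
top [ 432.27184676  246.9016175  1239.06882382] [[0.03, -1.0, -0.01], [-0.99, -0.03, -0.1], [0.1, 0.02, -0.99]] 402.95098498704715
[[ 9.44814783e-01  3.27604945e-01 -1.61224191e-04]
 [ 3.27604906e-01 -9.44814098e-01  1.16024524e-03]
 [ 2.27775191e-04 -1.14903469e-03 -9.99999314e-01]] 0.9967929991849647
```

View pics/top0b.png

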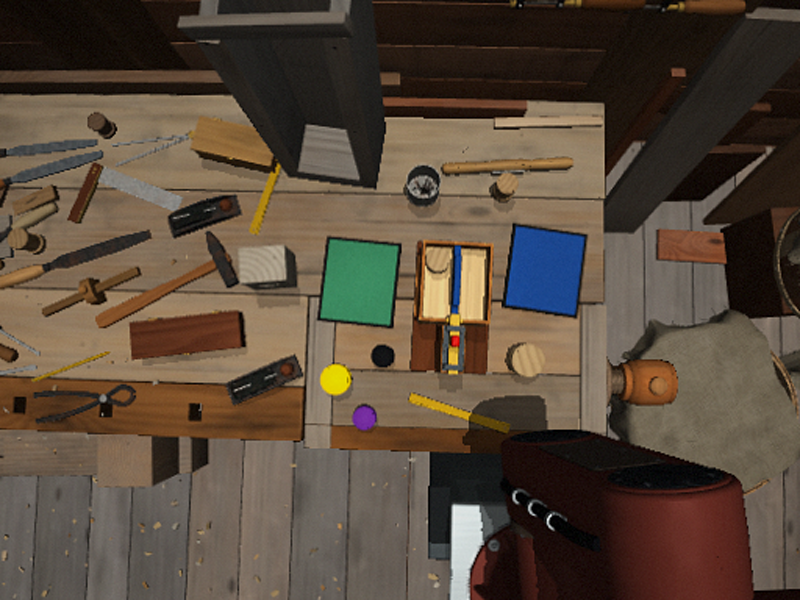

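View pics/scene0b.png

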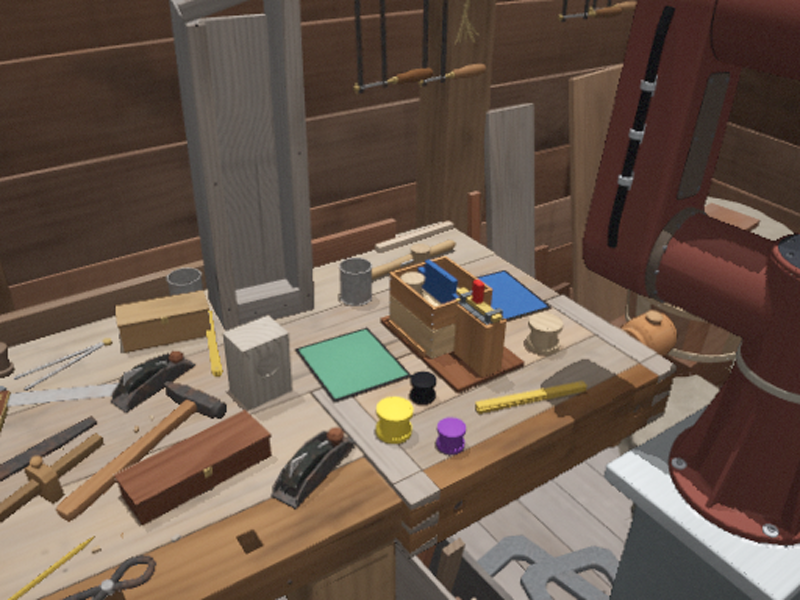

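The top picture shows the green mat at about (360,281), the carrier at (455,300) with the red knob at (455,341), the blue mat at (545,270), and the spool at (437,260) in the upper tray. Next I'll enlarge the work area to get closer pixel readings.

Run:
```python
from h import *
i=cv2.imread('pics/top0.png')[135:250,195:385]
i=cv2.resize(i,None,fx=4,fy=4,interpolation=cv2.INTER_CUBIC)
for k in range(0,190,20): cv2.putText(i,str(195+k),(k*4,10),0,.35,(255,255,255),1); cv2.line(i,(k*4,12),(k*4,18),(255,255,255),1)
for k in range(5,115,20): cv2.putText(i,str(135+k),(0,k*4+4),0,.35,(255,255,255),1)
cv2.imwrite('pics/c0.png',i)
# mats by colour
d=load('top0'); im=d['image'].astype(int)
r,g,b=im[...,0],im[...,1],im[...,2]
for n,m in(('blue',(b>g+50)&(b>r+70)),('green',(g>r+40)&(g>b+10)),('red',(r>150)&(g<70)&(b<70))):
    m=m.astype(np.uint8); m[:, :]*=1
    nn,l,s,c=cv2.connectedComponentsWithStats(m)
    for k in range(1,nn):
        if s[k,4]<(12) : continue
        x,y,w,h,A=s[k]
        if not(190<x<390 and 130<y<250): continue
        cs=max(cv2.findContours((l==k).astype(np.uint8),0,1)[0],key=cv2.contourArea)
        if n=='red': print(n,s[k],c[k],px2w(d,c[k],170)); continue
        P=px2w(d,cs.reshape(-1,2),4)[:,:2].astype(np.float32)
        print(n,s[k],cv2.minAreaRect(P), px2w(d,c[k],4))
```

```text
blue [ 324  145   50   56 2225] ((609.004150390625, -15.416458129882812), (137.3701171875, 157.65589904785156), 82.73953247070312) [[608.83900283 -15.26873017   4.        ]]
blue [290 157   5  38 142] ((596.3653564453125, 158.58221435546875), (11.39920425415039, 115.66181945800781), 89.13529968261719) [[596.84883913 158.66788047   4.        ]]
blue [289 196   4   5  15] ((526.371826171875, 162.66761779785156), (12.310806274414062, 9.212560653686523), 1.0401575565338135) [[526.75251913 162.36555056   4.        ]]
green [ 205  153   50   55 2277] ((577.4573364257812, 351.9232482910156), (138.09930419921875, 158.68667602539062), 85.57408142089844) [[576.71073779 351.79885153   4.        ]]
red [289 215   5   7  31] [291.12903226 217.96774194] [[460.80083859 171.33052141 170.        ]]
```

View pics/c0.png

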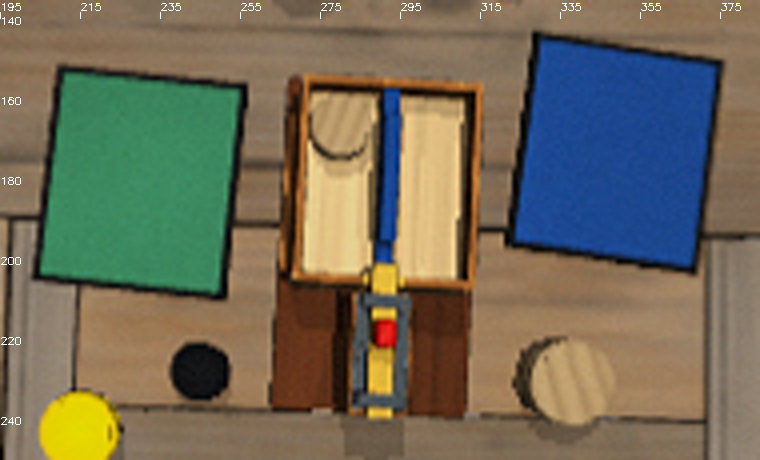

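Run:
```python
from h import *
d=load('top0')
f=lambda c:np.array(c)/4-.375+np.array([195,135])
def rep(n,c,z):
    P=px2w(d,f(c),z)[:,:2]; print(n,P.round(1).tolist(),'mean',P.mean(0).round(1))
    for a,b in zip(P,np.roll(P,-1,0)): v=b-a; print('  len %.1f ang %.3f'%(np.hypot(*v),np.arctan2(v[1],v[0])))
rep('rim',[(303,75),(483,85),(471,289),(292,281)],118)
rep('boardfar',[(392,89),(385,262)],130)
rep('base',[(273,408),(467,418)],12)
rep('knob',[(385,333)],170)
rep('bolt bar ends',[(384,264),(380,418)],132)
im=d['image'].astype(int);r,g,b=im[...,0],im[...,1],im[...,2]
m=(b>g+50)&(b>r+70);m[:, :285]=0;m[:,300:]=0;m[:158]=0;m[194:]=0
y,x=np.nonzero(m)
rows=np.arange(165,190);cx=[x[y==k].mean() for k in rows]
P=px2w(d,np.c_[cx,rows],140)[:,:2];p=np.polyfit(P[:,0],P[:,1],1);print('board line yaw',p[0],'y at x=590',np.polyval(p,590),P[[0,-1]])
```

```text
rim [[642.4, 229.4], [638.4, 102.5], [494.5, 109.2], [496.8, 233.7]] mean [568.  168.7]
  len 127.0 ang -1.602
  len 144.1 ang 3.095
  len 124.5 ang 1.552
  len 145.6 ang -0.029
boardfar [[631.8, 167.4], [510.9, 170.1]] mean [571.3 168.8]
  len 120.9 ang 3.119
  len 120.9 ang -0.022
base [[406.5, 244.5], [402.8, 97.8]] mean [404.6 171.1]
  len 146.7 ang -1.596
  len 146.7 ang 1.546
knob [[461.0, 172.0]] mean [461. 172.]
  len 0.0 ang 0.000
bolt bar ends [[509.4, 170.9], [404.2, 171.6]] mean [456.8 171.3]
  len 105.2 ang 3.135
  len 105.2 ang -0.007
board line yaw -0.02890940533249737 y at x=590 167.7534224178998 [[607.29132155 166.70751269]
 [540.74713558 169.65883412]]
```

```bash
python3 -m pendant '[{"fingers":0,"tx":0.046,"ty":0.035,"tz":0.006,"wx":0,"wy":0,"wz":0.174},{"fingers":0,"tx":0.046,"ty":0.035,"tz":0.006,"wx":0,"wy":0,"wz":0.174},{"fingers":0,"tx":0.046,"ty":0.035,"tz":0.006,"wx":0,"wy":0,"wz":0.174},{"fingers":0,"tx":0.046,"ty":0.035,"tz":0.006,"wx":0,"wy":0,"wz":0.174}]'; python3 -c "
from plant import observe
print(observe()['joint_pos'])"
```

```text
clock: 0.6
ee_pos: [381.8, -425.5, 229.8]
ee_rot: [[0.51, 0.86, -0.0], [0.86, -0.51, 0.0], [0.0, -0.0, -1.0]]
wrist_force: [0.7, -0.2, -1.1]
width: 0.502
gripper_force: 0.0
[-1.06821100e+00  2.44932369e-02  5.78673967e-02  1.60457180e+00
  5.05961047e-05  1.03805500e+00]
```

```bash
python3 -m pendant '[{"fingers":0,"tx":0.028,"ty":0.0485,"wz":0.174},{"fingers":0,"tx":0.028,"ty":0.0485,"wz":0.174},{"fingers":0,"tx":0.028,"ty":0.0485,"wz":0.174},{"fingers":0,"tx":0.028,"ty":0.0485,"wz":0.174},{"fingers":0,"tx":0.006,"ty":0.053,"wz":0.174},{"fingers":0,"tx":0.006,"ty":0.053,"wz":0.174},{"fingers":0,"tx":0.006,"ty":0.053,"wz":0.174},{"fingers":0,"tx":0.006,"ty":0.053,"wz":0.174},{"fingers":0,"tx":-0.014,"ty":0.048,"wz":0.174},{"fingers":0,"tx":-0.014,"ty":0.048,"wz":0.174},{"fingers":0,"tx":-0.014,"ty":0.048,"wz":0.174},{"fingers":0,"tx":-0.014,"ty":0.048,"wz":0.174},{"fingers":0}]'
python3 - <<'E'
from h import *
o=observe();R=np.array(o['ee_rot']);print(o['joint_pos'],np.arctan2(R[1,0],R[0,0]),o['ee_pos'])
d=grab('scene','s1');i=cv2.imread('pics/s1.png')[150:260,240:360];cv2.imwrite('pics/s1c.png',cv2.resize(i,None,fx=5,fy=5,interpolation=cv2.INTER_CUBIC))
E
```

```text
[-1.06821100e+00  2.44932369e-02  5.78673967e-02  1.60457180e+00
  5.05961047e-05  1.03805500e+00] 1.0353265971041723 [ 381.76920565 -425.4642679   229.84270963]validation failed for argument at $[0]...
```

View pics/s1c.png

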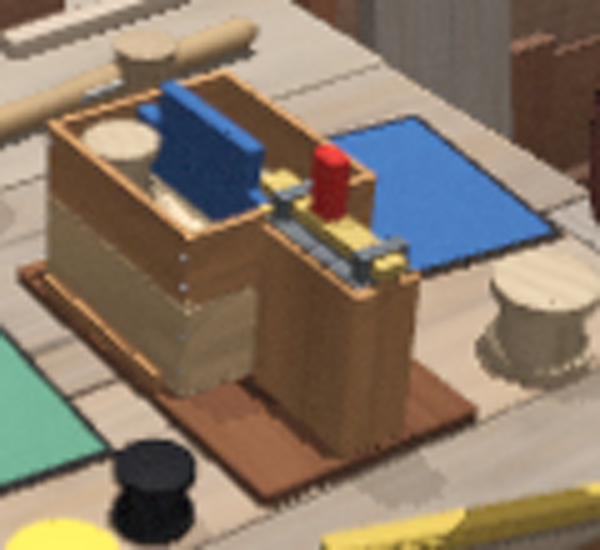

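The scene crop shows the red knob's top at (330,155), the blue board running from (165,85) to (260,150), and the bolt tongue over the tray's end wall. The rows were refused because every key has to be given.

```bash
python3 -m pendant '[{"fingers":0,"tx":0.028,"ty":0.0485,"tz":0,"wx":0,"wy":0,"wz":0.174},{"fingers":0,"tx":0.028,"ty":0.0485,"tz":0,"wx":0,"wy":0,"wz":0.174},{"fingers":0,"tx":0.028,"ty":0.0485,"tz":0,"wx":0,"wy":0,"wz":0.174},{"fingers":0,"tx":0.028,"ty":0.0485,"tz":0,"wx":0,"wy":0,"wz":0.174},{"fingers":0,"tx":0.006,"ty":0.053,"tz":0,"wx":0,"wy":0,"wz":0.174},{"fingers":0,"tx":0.006,"ty":0.053,"tz":0,"wx":0,"wy":0,"wz":0.174},{"fingers":0,"tx":0.006,"ty":0.053,"tz":0,"wx":0,"wy":0,"wz":0.174},{"fingers":0,"tx":0.006,"ty":0.053,"tz":0,"wx":0,"wy":0,"wz":0.174},{"fingers":0,"tx":-0.014,"ty":0.048,"tz":0,"wx":0,"wy":0,"wz":0.174},{"fingers":0,"tx":-0.014,"ty":0.048,"tz":0,"wx":0,"wy":0,"wz":0.174},{"fingers":0,"tx":-0.014,"ty":0.048,"tz":0,"wx":0,"wy":0,"wz":0.174},{"fingers":0,"tx":-0.014,"ty":0.048,"tz":0,"wx":0,"wy":0,"wz":0.174},{"fingers":0,"tx":0,"ty":0,"tz":0,"wx":0,"wy":0,"wz":0}]'
python3 - <<'E'
from h import *
o=observe();R=np.array(o['ee_rot']);print(o['joint_pos'],np.arctan2(R[1,0],R[0,0]),o['ee_pos'])
d=load('s1'); im=d['image'].astype(int);r,g,b=im[...,0],im[...,1],im[...,2]
print(px2w(d,[(306,181)],170), w2px(d,[[461,172,170]]))
c,s=np.cos(-.028),np.sin(-.028)
# predicted tray rim corners and board-top ends, in s1c crop pixels
L=[[73,64,118],[-73,64,118],[-73,-64,118],[73,-64,118],[45,6,140],[-45,6,140]]
X=[[568.3+c*a-s*b_,168.6+s*a+c*b_,z] for a,b_,z in L]
print(((w2px(d,X)-[240,150])*5+2).round(0).tolist())
E
```

```text
clock: 2.28
ee_pos: [459.3, 173.7, 229.9]
ee_rot: [[-1.0, 0.018, -0.0], [0.018, 1.0, 0.001], [0.0, 0.001, -1.0]]
wrist_force: [-0.2, -0.6, -0.1]
width: 0.498
gripper_force: 0.0
[ 9.40806898e-02 -2.20897158e-01 -1.72615789e-01  1.61946272e+00
  5.59848067e-04  1.11729525e-01] 3.123943824938869 [459.34047122 173.70348519 229.9246474 ]
[[453.67452299 175.25710301 170.        ]] [[305.18988172 179.44870174]]
[[42.0, 119.0], [186.0, 237.0], [376.0, 173.0], [224.0, 65.0], [154.0, 81.0], [246.0, 150.0]]
```

```bash
python3 -m pendant '[{"fingers":0,"tx":0.001,"ty":-0.0015,"tz":-0.04,"wx":0,"wy":0,"wz":-0.01},{"fingers":0,"tx":0,"ty":0,"tz":-0.03,"wx":0,"wy":0,"wz":0},{"fingers":0,"tx":0,"ty":0,"tz":-0.014,"wx":0,"wy":0,"wz":0},{"fingers":-1,"tx":0,"ty":0,"tz":0,"wx":0,"wy":0,"wz":0},{"fingers":-1,"tx":0,"ty":0,"tz":0,"wx":0,"wy":0,"wz":0},{"fingers":-1,"tx":0,"ty":0,"tz":0,"wx":0,"wy":0,"wz":0}]'
```

```text
clock: 3.02
ee_pos: [462.3, 169.6, 147.3]
ee_rot: [[-0.999, 0.034, 0.002], [0.034, 0.999, 0.0], [-0.002, 0.0, -1.0]]
wrist_force: [0.4, 0.9, 0.3]
width: -0.002
gripper_force: 0.0
```

Run:
```python
from h import *
print(observe()['ee_pos'],observe()['wrist_force'])
d=grab('scene','s2');i=cv2.imread('pics/s2.png')[110:260,240:390];i=cv2.resize(i,(600,600),interpolation=cv2.INTER_CUBIC)
d=grab('top','t2');j=cv2.imread('pics/t2.png')[155:255,260:320-27+0];j=cv2.resize(j,(198,600),interpolation=cv2.INTER_CUBIC)
cv2.imwrite('pics/m2.png',np.hstack([i,j]))
```

```text
[462.33918159 169.5549377  147.27052283] [0.44977361 0.94641959 0.29132157]
```

View pics/m2.png

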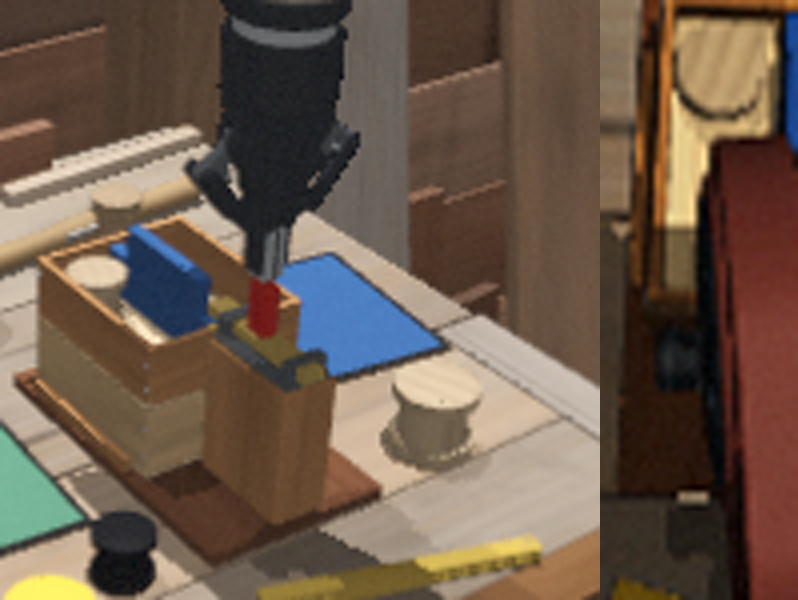

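Run:
```python
from h import *
d=load('s2');f=lambda X:((w2px(d,X)-[240,110])*4+1.5).round(0).tolist()
print('tcp',f([[462.3,169.6,z] for z in(147,158,170,182)]))
print('knobtop',f([[461,172,z] for z in (132,170)]))
im=d['image'].astype(int);r,g,b=im[...,0],im[...,1],im[...,2]
for n in('scene0','s2'):
    im=load(n)['image'].astype(int);r,g,b=im[...,0],im[...,1],im[...,2]
    m=(r>110)&(g<50)&(b<50);m[:150]=0;m[230:]=0;m[:,:280]=0;m[:,330:]=0
    y,x=np.nonzero(m);print(n,x.min(),x.max(),y.min(),y.max(),x.mean(),y.mean(),m.sum())
```

```text
tcp [[261.0, 308.0], [263.0, 293.0], [264.0, 277.0], [265.0, 261.0]]
knobtop [[258.0, 329.0], [262.0, 279.0]]
scene0 303 309 181 193 306.8709677419355 186.4516129032258 31
s2 303 309 180 193 306.725 186.875 40
```

```bash
python3 - <<'E'
from h import *
a=load('scene0')['image'].astype(int);b=load('s2')['image'].astype(int)
m=(abs(a-b).sum(2)>60)
for y in range(160,200): print(y,''.join('#' if v else '.' for v in m[y,285:340]))
E
python3 -m pendant '[{"fingers":-1,"tx":0,"ty":0,"tz":0.04,"wx":0,"wy":0,"wz":0},{"fingers":-1,"tx":0,"ty":0,"tz":0.02,"wx":0,"wy":0,"wz":0},{"fingers":-1,"tx":0,"ty":0,"tz":0,"wx":0,"wy":0,"wz":0}]'
python3 - <<'E'
from h import *
a=load('scene0')['image'].astype(int);d=grab('scene','s3');b=d['image'].astype(int)
m=(abs(a-b).sum(2)>60)
for y in range(135,180): print(y,''.join('#' if v else '.' for v in m[y,285:340]))
p=observe()['ee_pos'];print(p,w2px(d,[p]))
E
```

```text
160 .......#############################...................
161 .......############################....................
162 ........##########################.....................
163 .........######################........................
164 ..........####################.........................
165 ............#################..........................
166 ..............###############..........................
167 ...............#############...........................
168 ................############...........................
169 ................############...........................
170 ................############...........................
171 ...............#############...........................
172 ...............#############...........................
173 ...............#############...........................
174 ...............############............................
175 ...............############............................
176 ...#............#########..............................
177 ..####...........####.####.............................
178 ..#####.........
[... 3551 characters left out ...]
.............................
170 .......................................................
171 .......................................................
172 .......................................................
173 .......................................................
174 .......................................................
175 .......................................................
176 ..##...................................................
177 .#####.................................................
178 ..#####................................................
179 ...#####...........###.................................
[462.08185696 169.65405597 206.4342871 ] [[306.6220099  166.79012326]]
```

```bash
python3 -m pendant '[{"fingers":0,"tx":-0.001,"ty":0.002,"tz":0,"wx":0,"wy":0,"wz":0},{"fingers":0,"tx":0,"ty":0,"tz":0,"wx":0,"wy":0,"wz":0},{"fingers":0,"tx":0,"ty":0,"tz":0,"wx":0,"wy":0,"wz":0},{"fingers":0,"tx":0,"ty":0,"tz":-0.04,"wx":0,"wy":0,"wz":0},{"fingers":0,"tx":0,"ty":0,"tz":-0.03,"wx":0,"wy":0,"wz":0},{"fingers":0,"tx":0,"ty":0,"tz":0,"wx":0,"wy":0,"wz":0}]'
python3 - <<'E'
from h import *
d=grab('scene','s4');i=cv2.imread('pics/s4.png')[125:225,255:355];i=cv2.resize(i,(600,600),interpolation=cv2.INTER_CUBIC)
cv2.imwrite('pics/m4.png',i); p=observe()['ee_pos'];print(p,(w2px(d,[p])-[255,125])*6)
E
```

```text
clock: 4.3
ee_pos: [458.9, 171.4, 133.8]
ee_rot: [[-0.999, 0.034, -0.004], [0.034, 0.999, -0.0], [0.004, -0.0, -1.0]]
wrist_force: [-0.0, -0.3, -0.7]
width: 0.501
gripper_force: 0.0
[459.93306533 171.50435654 135.7258188 ] [[298.08275549 394.55031076]]
```

View pics/m4.png

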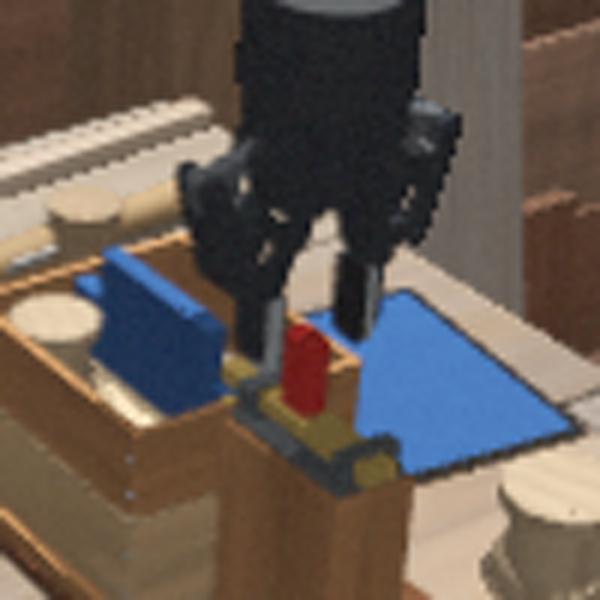

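The scene crop shows the fingers straddling the red knob at (306,360), with tips at (262,360) and (355,338). They sit about 7 px above where the reported TCP projects, so I'll close here as a test.

```bash
python3 -m pendant '[{"fingers":-1,"tx":0,"ty":0,"tz":0,"wx":0,"wy":0,"wz":0},{"fingers":-1,"tx":0,"ty":0,"tz":0,"wx":0,"wy":0,"wz":0},{"fingers":-1,"tx":0,"ty":0,"tz":0,"wx":0,"wy":0,"wz":0}]'
python3 - <<'E'
from h import *
a=load('scene0')['image'].astype(int);d=grab('scene','s5');b=d['image'].astype(int)
m=(abs(a-b).sum(2)>60)
r=(b[...,0]>100)&(b[...,1]<55)&(b[...,2]<55)
for y in range(160,200): print(y,''.join('R' if q else '#' if v else '.' for v,q in zip(m[y,285:335],r[y,285:335])))
E
```

```text
clock: 4.72
ee_pos: [461.6, 170.5, 138.0]
ee_rot: [[-0.999, 0.034, 0.003], [0.034, 0.999, -0.002], [-0.003, -0.002, -1.0]]
wrist_force: [-1.1, -7.6, 4.9]
width: 0.135
gripper_force: 58.8
160 ...###################################............
161 ....########.#########################............
162 ....#################################.............
163 ....#################################.............
164 .....###############################..............
165 ......##############################..............
166 ......##########################..................
167 .......########################...................
168 ........#######################...................
169 ..........####################....................
170 ...........##################.....................
171 ............#################.....................
172 .............################.....................
173 ..............###############.....................
174 .............################.....................
175 ..............###############.....................
176 ..............###############
[... 586 characters left out ...]
#######RRRRRRRR.........................
188 ....####..#######.RRRRRRR.........................
189 .....####..####.#RRRRRRR..........................
190 ......###.....###RRRRRRR..........................
191 ......####....###RRRRRRR..........................
192 ....#####.........RRRRRR..........................
193 .#####..#..........RRRRR#.........................
194 ####......####.....#R######.......................
195 #.......#######....##########.....................
196 .........########....#########....................
197 ..........########....#########..###..............
198 ...........########....##############.............
199 .............########....##########...............
```

The knob is gripped (width 0.135, 59 N). The real fingertips are therefore about 22 mm above the reported TCP. Now I'll draw the bolt.

```bash
python3 -m pendant '[{"fingers":-1,"tx":-0.008,"ty":0.0002,"tz":0,"wx":0,"wy":0,"wz":0},{"fingers":-1,"tx":-0.008,"ty":0.0002,"tz":0,"wx":0,"wy":0,"wz":0},{"fingers":-1,"tx":-0.008,"ty":0.0002,"tz":0,"wx":0,"wy":0,"wz":0},{"fingers":-1,"tx":-0.008,"ty":0.0002,"tz":0,"wx":0,"wy":0,"wz":0},{"fingers":-1,"tx":-0.002,"ty":0.0002,"tz":0,"wx":0,"wy":0,"wz":0},{"fingers":-1,"tx":0,"ty":0,"tz":0,"wx":0,"wy":0,"wz":0}]'
```

```text
clock: 5.52
ee_pos: [428.3, 171.4, 138.0]
ee_rot: [[-0.999, 0.035, 0.004], [0.035, 0.999, -0.002], [-0.004, -0.002, -1.0]]
wrist_force: [3.5, -7.3, 3.0]
width: 0.138
gripper_force: 59.0
```

Force is 3.5 N, so that's only friction. I'll continue to the stop.

```bash
python3 -m pendant '[{"fingers":-1,"tx":-0.003,"ty":0,"tz":0,"wx":0,"wy":0,"wz":0},{"fingers":-1,"tx":-0.001,"ty":0,"tz":0,"wx":0,"wy":0,"wz":0}]';python3 -m pendant '[{"fingers":-1,"tx":-0.002,"ty":0,"tz":0,"wx":0,"wy":0,"wz":0},{"fingers":-1,"tx":0,"ty":0,"tz":0,"wx":0,"wy":0,"wz":0}]'
```

```text
clock: 5.78
ee_pos: [427.9, 171.4, 138.1]
ee_rot: [[-0.999, 0.035, 0.011], [0.035, 0.999, -0.002], [-0.011, -0.002, -1.0]]
wrist_force: [24.2, -6.4, -10.5]
width: 0.137
gripper_force: 58.6
clock: 6.02
ee_pos: [427.8, 171.4, 138.2]
ee_rot: [[-0.999, 0.036, 0.015], [0.036, 0.999, -0.002], [-0.015, -0.001, -1.0]]
wrist_force: [32.1, -6.0, -15.7]
width: 0.132
gripper_force: 58.9
```

```bash
python3 -m pendant '[{"fingers":-1,"tx":0.005,"ty":0,"tz":0,"wx":0,"wy":0,"wz":0},{"fingers":0,"tx":0,"ty":0,"tz":0,"wx":0,"wy":0,"wz":0},{"fingers":0,"tx":0,"ty":0,"tz":0,"wx":0,"wy":0,"wz":0},{"fingers":0,"tx":0,"ty":0,"tz":0.03,"wx":0,"wy":0,"wz":0},{"fingers":0,"tx":0,"ty":0,"tz":0.03,"wx":0,"wy":0,"wz":0},{"fingers":0,"tx":0.05,"ty":0,"tz":0,"wx":0,"wy":0,"wz":0},{"fingers":0,"tx":0.05,"ty":-0.003,"tz":0,"wx":0,"wy":0,"wz":0.006},{"fingers":0,"tx":0.045,"ty":0,"tz":0,"wx":0,"wy":0,"wz":0},{"fingers":0,"tx":0,"ty":0,"tz":0,"wx":0,"wy":0,"wz":0},{"fingers":0,"tx":0,"ty":0,"tz":0,"wx":0,"wy":0,"wz":0}]'
python3 - <<'E'
from h import *
d=grab('scene','s6');i=cv2.imread('pics/s6.png')[110:240,235:365];i=cv2.resize(i,(600,600),interpolation=cv2.INTER_CUBIC)
cv2.imwrite('pics/m6.png',i); p=observe()['ee_pos'];R=observe()['ee_rot'];print(p,R[0][1],(w2px(d,[p,p+np.array([0,0,23])])-[235,110])*600/130)
E
```

```text
clock: 7.28
ee_pos: [570.1, 169.8, 196.1]
ee_rot: [[-1.0, 0.028, -0.001], [0.028, 1.0, 0.0], [0.001, 0.0, -1.0]]
wrist_force: [-0.7, 0.0, 0.6]
width: 0.497
gripper_force: 0.0
[569.95609031 169.86043446 196.52109786] 0.02736425854055215 [[213.92765139 202.61051638]
 [215.61072025 167.84139299]]
```

View pics/m6.png

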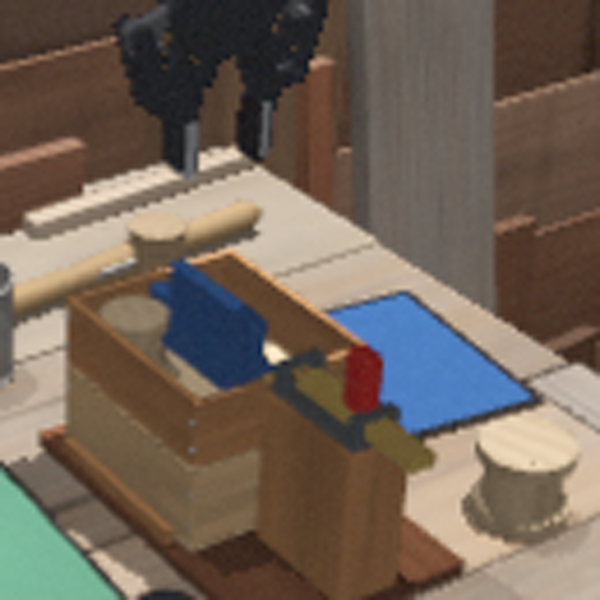

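The bolt is fully drawn, and the fingers hang above the blue board, with tips around (218,162). Descending to grip the board.

```bash
python3 -m pendant '[{"fingers":0,"tx":-0.0015,"ty":-0.001,"tz":-0.04,"wx":0,"wy":0,"wz":0},{"fingers":0,"tx":0,"ty":0,"tz":-0.04,"wx":0,"wy":0,"wz":0},{"fingers":0,"tx":0,"ty":0,"tz":-0.028,"wx":0,"wy":0,"wz":0},{"fingers":0,"tx":0,"ty":0,"tz":0,"wx":0,"wy":0,"wz":0},{"fingers":-1,"tx":0,"ty":0,"tz":0,"wx":0,"wy":0,"wz":0},{"fingers":-1,"tx":0,"ty":0,"tz":0,"wx":0,"wy":0,"wz":0},{"fingers":-1,"tx":0,"ty":0,"tz":0,"wx":0,"wy":0,"wz":0}]'
```

```text
clock: 8.2
ee_pos: [570.2, 168.6, 90.4]
ee_rot: [[-1.0, 0.028, 0.003], [0.028, 1.0, 0.0], [-0.003, 0.0, -1.0]]
wrist_force: [-1.8, -2.4, 7.5]
width: 0.129
gripper_force: 59.9
```

```bash
python3 -m pendant '[{"fingers":-1,"tx":0,"ty":0,"tz":0.004,"wx":0,"wy":0,"wz":0},{"fingers":-1,"tx":0,"ty":0,"tz":0.008,"wx":0,"wy":0,"wz":0},{"fingers":-1,"tx":0,"ty":0,"tz":0.012,"wx":0,"wy":0,"wz":0},{"fingers":-1,"tx":0,"ty":0,"tz":0.016,"wx":0,"wy":0,"wz":0},{"fingers":-1,"tx":0,"ty":0,"tz":0.016,"wx":0,"wy":0,"wz":0},{"fingers":-1,"tx":0,"ty":0,"tz":0.008,"wx":0,"wy":0,"wz":0},{"fingers":-1,"tx":0,"ty":0,"tz":0.003,"wx":0,"wy":0,"wz":0},{"fingers":-1,"tx":0,"ty":0,"tz":0,"wx":0,"wy":0,"wz":0}]'
python3 - <<'E'
from h import *
o=observe();print(o['wrist_torque'],np.array(o['ee_rot']).round(3).tolist())
d=grab('scene','s7');i=cv2.imread('pics/s7.png')[90:240,225:375];i=cv2.resize(i,(600,600),interpolation=cv2.INTER_CUBIC)
cv2.imwrite('pics/m7.png',i)
E
```

```text
clock: 9.2
ee_pos: [569.0, 168.6, 154.8]
ee_rot: [[-1.0, 0.028, -0.0], [0.028, 1.0, 0.0], [0.0, 0.0, -1.0]]
wrist_force: [-0.3, 0.7, -4.7]
width: 0.126
gripper_force: 58.5
[-0.0215176   0.03805308  0.0028592 ] [[-1.0, 0.028, -0.0], [0.028, 1.0, 0.0], [0.0, 0.0, -1.0]]
```

View pics/m7.png

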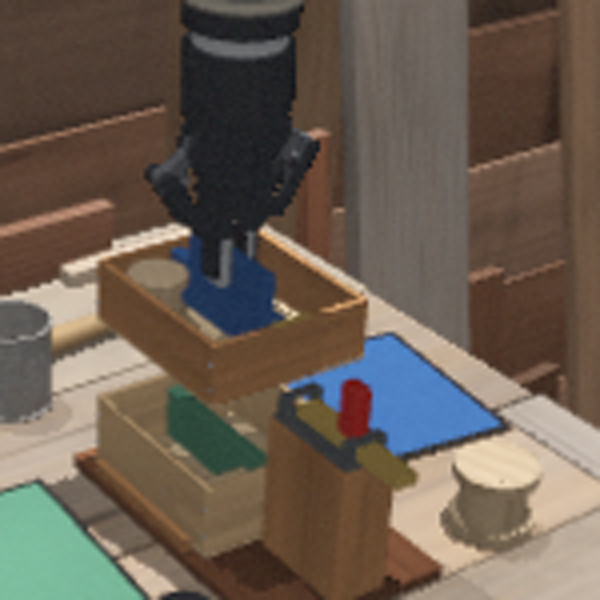

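The upper tray hangs level with the spool at (157,280), and the lower tray stayed behind, its green board at (215,430). Now I'll take it over to the blue mat.

```bash
python3 -m pendant '[{"fingers":-1,"tx":0.002,"ty":-0.010,"tz":0,"wx":0,"wy":0,"wz":-0.011},{"fingers":-1,"tx":0.0045,"ty":-0.020,"tz":0,"wx":0,"wy":0,"wz":-0.011},{"fingers":-1,"tx":0.0055,"ty":-0.025,"tz":0,"wx":0,"wy":0,"wz":-0.011},{"fingers":-1,"tx":0.0055,"ty":-0.025,"tz":0,"wx":0,"wy":0,"wz":-0.011},{"fingers":-1,"tx":0.0055,"ty":-0.025,"tz":0,"wx":0,"wy":0,"wz":-0.011},{"fingers":-1,"tx":0.0055,"ty":-0.025,"tz":0,"wx":0,"wy":0,"wz":-0.011},{"fingers":-1,"tx":0.0055,"ty":-0.025,"tz":0,"wx":0,"wy":0,"wz":-0.011},{"fingers":-1,"tx":0.0045,"ty":-0.019,"tz":0,"wx":0,"wy":0,"wz":-0.011},{"fingers":-1,"tx":0.0025,"ty":-0.010,"tz":0,"wx":0,"wy":0,"wz":-0.011},{"fingers":-1,"tx":0,"ty":0,"tz":-0.015,"wx":0,"wy":0,"wz":0},{"fingers":-1,"tx":0,"ty":0,"tz":-0.025,"wx":0,"wy":0,"wz":0},{"fingers":-1,"tx":0,"ty":0,"tz":-0.025,"wx":0,"wy":0,"wz":0},{"fingers":-1,"tx":0,"ty":0,"tz":-0.025,"wx":0,"wy":0,"wz":0},{"fingers":-1,"tx":0,"ty":0,"tz":-0.014,"wx":0,"wy":0,"wz":0},{"fingers":-1,"tx":0,"ty":0,"tz":0,"wx":0,"wy":0,"wz":0}]'
python3 - <<'E'
from h import *
o=observe();print(o['ee_pos'],np.array(o['ee_rot']).round(3).tolist())
d=grab('top','t8');i=cv2.imread('pics/t8.png')[130:220,230:380];cv2.imwrite('pics/m8.png',cv2.resize(i,None,fx=5,fy=5,interpolation=cv2.INTER_CUBIC))
d=load('t8');a=-.127;c,s=np.cos(a),np.sin(a)
X=[[609+c*x-s*y,-15.4+s*x+c*y,4] for x,y in((85,75),(85,-75),(-85,-75),(-85,75))]
print(((w2px(d,X)-[230,130])*5+2).round(0).tolist())
X=[[608.4+c*x-s*y,-15.4+s*x+c*y,54+14] for x,y in((73,64),(73,-64),(-73,-64),(-73,64))]
print(((w2px(d,X)-[230,130])*5+2).round(0).tolist())
E
```

```text
clock: 11.12
ee_pos: [609.0, -14.7, 49.6]
ee_rot: [[-0.992, 0.126, -0.002], [0.126, 0.992, 0.001], [0.002, 0.0, -1.0]]
wrist_force: [0.4, 0.2, -3.0]
width: 0.13
gripper_force: 58.7
[608.95158957 -14.65571876  49.58481339] [[-0.992, 0.126, -0.002], [0.126, 0.992, 0.001], [0.002, 0.0, -1.0]]
[[493.0, 64.0], [731.0, 101.0], [697.0, 370.0], [456.0, 333.0]]
[[526.0, 65.0], [740.0, 98.0], [710.0, 341.0], [493.0, 308.0]]
```

View pics/m8.png

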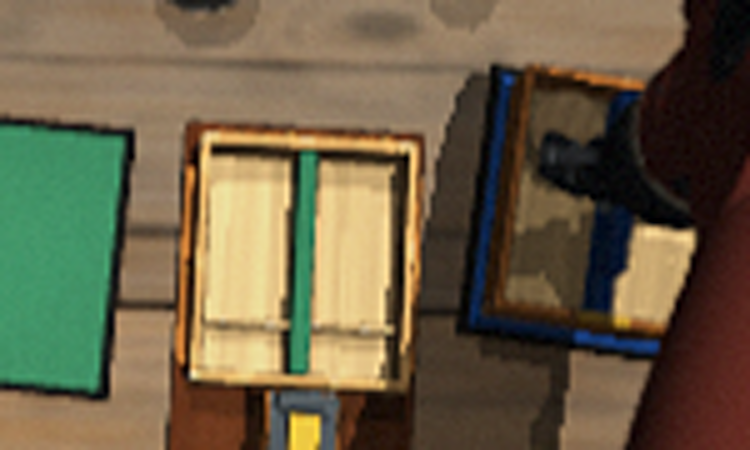

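The top crop shows the tray over the blue mat. Its rim corners at (525,65) and (493,308) match the prediction, and the mat corners match too. Lowering it now.

```bash
python3 -m pendant '[{"fingers":-1,"tx":0,"ty":-0.001,"tz":-0.008,"wx":0,"wy":0,"wz":0},{"fingers":-1,"tx":0,"ty":0,"tz":-0.006,"wx":0,"wy":0,"wz":0},{"fingers":-1,"tx":0,"ty":0,"tz":-0.002,"wx":0,"wy":0,"wz":0},{"fingers":-1,"tx":0,"ty":0,"tz":0,"wx":0,"wy":0,"wz":0}]';python3 -m pendant '[{"fingers":-1,"tx":0,"ty":0,"tz":-0.0015,"wx":0,"wy":0,"wz":0},{"fingers":-1,"tx":0,"ty":0,"tz":-0.001,"wx":0,"wy":0,"wz":0},{"fingers":-1,"tx":0,"ty":0,"tz":0,"wx":0,"wy":0,"wz":0}]'
```

```text
clock: 11.68
ee_pos: [610.0, -16.4, 34.9]
ee_rot: [[-0.992, 0.127, -0.0], [0.127, 0.992, 0.0], [0.0, 0.0, -1.0]]
wrist_force: [0.3, 0.0, -4.0]
width: 0.126
gripper_force: 58.6
clock: 12.05
ee_pos: [610.1, -16.4, 32.5]
ee_rot: [[-0.992, 0.126, 0.0], [0.126, 0.992, 0.0], [0.0, 0.0, -1.0]]
wrist_force: [1.1, -0.5, -4.0]
width: 0.131
gripper_force: 58.6
```

```bash
python3 -m pendant '[{"fingers":-1,"tx":0,"ty":0,"tz":-0.0015,"wx":0,"wy":0,"wz":0},{"fingers":-1,"tx":0,"ty":0,"tz":0,"wx":0,"wy":0,"wz":0}]';python3 -m pendant '[{"fingers":-1,"tx":0,"ty":0,"tz":-0.001,"wx":0,"wy":0,"wz":0},{"fingers":-1,"tx":0,"ty":0,"tz":0,"wx":0,"wy":0,"wz":0}]'
```

```text
clock: 12.3
ee_pos: [610.0, -16.4, 30.9]
ee_rot: [[-0.992, 0.126, -0.0], [0.126, 0.992, 0.0], [0.0, 0.0, -1.0]]
wrist_force: [0.4, 0.3, -4.1]
width: 0.131
gripper_force: 58.6
clock: 12.55
ee_pos: [610.1, -16.4, 30.5]
ee_rot: [[-0.992, 0.126, 0.0], [0.126, 0.992, -0.0], [-0.0, 0.0, -1.0]]
wrist_force: [-3.9, 0.9, 2.8]
width: 0.13
gripper_force: 59.6
```

Contact is felt, so I'll release, rise and go to the green board.

```bash
python3 -m pendant '[{"fingers":0,"tx":0,"ty":0,"tz":0,"wx":0,"wy":0,"wz":0},{"fingers":0,"tx":0,"ty":0,"tz":0,"wx":0,"wy":0,"wz":0},{"fingers":0,"tx":0,"ty":0,"tz":0.02,"wx":0,"wy":0,"wz":0},{"fingers":0,"tx":0,"ty":0,"tz":0.05,"wx":0,"wy":0,"wz":0},{"fingers":0,"tx":0,"ty":0,"tz":0.05,"wx":0,"wy":0,"wz":0},{"fingers":0,"tx":-0.008,"ty":0.037,"tz":0,"wx":0,"wy":0,"wz":0.02},{"fingers":0,"tx":-0.008,"ty":0.037,"tz":0,"wx":0,"wy":0,"wz":0.02},{"fingers":0,"tx":-0.008,"ty":0.037,"tz":0,"wx":0,"wy":0,"wz":0.02},{"fingers":0,"tx":-0.008,"ty":0.037,"tz":0,"wx":0,"wy":0,"wz":0.02},{"fingers":0,"tx":-0.009,"ty":0.037,"tz":0,"wx":0,"wy":0,"wz":0.019},{"fingers":0,"tx":0,"ty":0,"tz":0,"wx":0,"wy":0,"wz":0},{"fingers":0,"tx":0,"ty":0,"tz":0,"wx":0,"wy":0,"wz":0}]'
python3 - <<'E'
from h import *
d=grab('top','t9');print(observe()['ee_pos'])
j=grab('scene','s9')
i=cv2.imread('pics/t9.png')[130:250,200:390]
i=cv2.resize(i,None,fx=4,fy=4,interpolation=cv2.INTER_CUBIC);cv2.imwrite('pics/m9.png',i)
# lower tray rim from t8 crop
t=load('t8');f=lambda c:(np.array(c)-2)/5+np.array([230,130])
P=px2w(t,f([(202,132),(420,142),(408,392),(190,380)]),70);print(P.round(1),P.mean(0))
P=px2w(t,f([(309,152),(298,372)]),61);print(P)
E
```

```text
clock: 14.05
ee_pos: [569.5, 168.3, 151.1]
ee_rot: [[-1.0, 0.028, 0.001], [0.028, 1.0, -0.0], [-0.001, -0.0, -1.0]]
wrist_force: [-0.1, -0.3, -0.2]
width: 0.503
gripper_force: 0.0
[569.60285582 167.90306979 150.85631412]
[[643.5 229.6  70. ]
 [640.8 101.5  70. ]
 [493.8 106.6  70. ]
 [497.5 233.2  70. ]] [568.88553984 167.71856677  70.        ]
[[634.70766894 165.92766089  61.        ]
 [504.31009623 170.02447795  61.        ]]
```

View pics/m9.png

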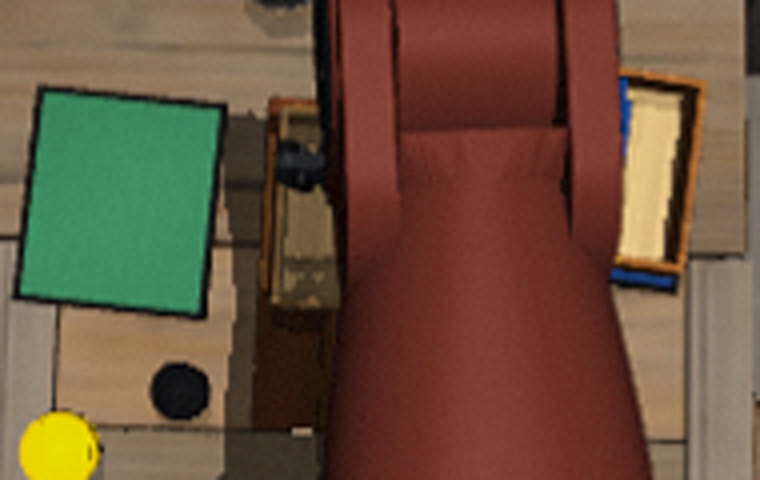

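The upper tray stands on the blue mat (right edge around (690,180)), and the arm is centred over the lower tray. Descending onto the green board.

```bash
python3 -m pendant '[{"fingers":0,"tx":0,"ty":0,"tz":-0.045,"wx":0,"wy":0,"wz":0},{"fingers":0,"tx":0,"ty":0,"tz":-0.045,"wx":0,"wy":0,"wz":0},{"fingers":0,"tx":0,"ty":0,"tz":-0.03,"wx":0,"wy":0,"wz":0},{"fingers":0,"tx":0,"ty":0,"tz":-0.015,"wx":0,"wy":0,"wz":0},{"fingers":0,"tx":0,"ty":0,"tz":-0.009,"wx":0,"wy":0,"wz":0},{"fingers":0,"tx":0,"ty":0,"tz":0,"wx":0,"wy":0,"wz":0}]'
```

```text
clock: 14.9
ee_pos: [569.5, 168.4, 6.5]
ee_rot: [[-1.0, 0.028, 0.0], [0.028, 1.0, 0.0], [-0.0, 0.0, -1.0]]
wrist_force: [-0.7, 0.3, -0.1]
width: 0.495
gripper_force: 0.0
```

```bash
python3 -m pendant '[{"fingers":-1,"tx":0,"ty":0,"tz":0,"wx":0,"wy":0,"wz":0},{"fingers":-1,"tx":0,"ty":0,"tz":0,"wx":0,"wy":0,"wz":0},{"fingers":-1,"tx":0,"ty":0,"tz":0,"wx":0,"wy":0,"wz":0}]'
```

```text
clock: 15.28
ee_pos: [570.1, 168.5, 7.4]
ee_rot: [[-1.0, 0.028, 0.002], [0.028, 1.0, -0.0], [-0.002, -0.0, -1.0]]
wrist_force: [0.0, -0.4, 6.4]
width: 0.127
gripper_force: 60.5
```

```bash
python3 -m pendant '[{"fingers":-1,"tx":0,"ty":0,"tz":0.004,"wx":0,"wy":0,"wz":0},{"fingers":-1,"tx":0,"ty":0,"tz":0.008,"wx":0,"wy":0,"wz":0},{"fingers":-1,"tx":0,"ty":0,"tz":0.012,"wx":0,"wy":0,"wz":0},{"fingers":-1,"tx":0,"ty":0,"tz":0.016,"wx":0,"wy":0,"wz":0},{"fingers":-1,"tx":0,"ty":0,"tz":0.014,"wx":0,"wy":0,"wz":0},{"fingers":-1,"tx":0,"ty":0,"tz":0.010,"wx":0,"wy":0,"wz":0},{"fingers":-1,"tx":0,"ty":0,"tz":0.004,"wx":0,"wy":0,"wz":0},{"fingers":-1,"tx":0,"ty":0,"tz":0,"wx":0,"wy":0,"wz":0}]'
```

```text
clock: 16.27
ee_pos: [569.1, 168.6, 74.1]
ee_rot: [[-1.0, 0.028, 0.0], [0.028, 1.0, 0.0], [-0.0, 0.0, -1.0]]
wrist_force: [0.7, -0.4, -3.9]
width: 0.126
gripper_force: 59.1
```

```bash
python3 -m pendant '[{"fingers":-1,"tx":0.004,"ty":0.010,"tz":0,"wx":0,"wy":0,"wz":0},{"fingers":-1,"tx":0.0045,"ty":0.020,"tz":0,"wx":0,"wy":0,"wz":0},{"fingers":-1,"tx":0,"ty":0.025,"tz":0,"wx":0,"wy":0,"wz":-0.007},{"fingers":-1,"tx":0,"ty":0.025,"tz":0,"wx":0,"wy":0,"wz":-0.007},{"fingers":-1,"tx":0,"ty":0.025,"tz":0,"wx":0,"wy":0,"wz":-0.007},{"fingers":-1,"tx":0,"ty":0.025,"tz":0,"wx":0,"wy":0,"wz":-0.007},{"fingers":-1,"tx":0,"ty":0.025,"tz":0,"wx":0,"wy":0,"wz":-0.007},{"fingers":-1,"tx":0,"ty":0.019,"tz":0,"wx":0,"wy":0,"wz":-0.007},{"fingers":-1,"tx":0,"ty":0.0095,"tz":0,"wx":0,"wy":0,"wz":-0.007},{"fingers":-1,"tx":0,"ty":0,"tz":-0.015,"wx":0,"wy":0,"wz":0},{"fingers":-1,"tx":0,"ty":0,"tz":-0.02,"wx":0,"wy":0,"wz":0},{"fingers":-1,"tx":0,"ty":0,"tz":-0.02,"wx":0,"wy":0,"wz":0},{"fingers":-1,"tx":0,"ty":0,"tz":-0.008,"wx":0,"wy":0,"wz":0},{"fingers":-1,"tx":0,"ty":0,"tz":0,"wx":0,"wy":0,"wz":0}]'
python3 - <<'E'
from h import *
p=observe()['ee_pos'];print(p)
d=grab('scene','s10');i=cv2.imread('pics/s10.png')[150:270,180:340];cv2.imwrite('pics/m10.png',cv2.resize(i,None,fx=5,fy=5,interpolation=cv2.INTER_CUBIC))
a=-.077;c,s=np.cos(a),np.sin(a)
for cx,cy,hx,hy,z in((577.4,351.9,85,75,4),(p[0]-.7,p[1]-.3,73,64,58+12+p[2]-7.4)):
    X=[[cx+c*x-s*y,cy+s*x+c*y,z] for x,y in((hx,hy),(hx,-hy),(-hx,-hy),(-hx,hy))]
    print(((w2px(d,X)-[180,150])*5+2).round(0).tolist())
E
```

```text
clock: 18.02
ee_pos: [577.0, 351.6, 10.0]
ee_rot: [[-0.997, 0.077, -0.001], [0.077, 0.997, -0.0], [0.001, -0.001, -1.0]]
wrist_force: [-0.2, -0.5, -3.4]
width: 0.132
gripper_force: 59.0
[577.0152419  351.55274596   9.98517043]
[[38.0, 364.0], [273.0, 294.0], [416.0, 449.0], [164.0, 534.0]]
[[59.0, 269.0], [266.0, 211.0], [392.0, 340.0], [172.0, 409.0]]
```

View pics/m10.png

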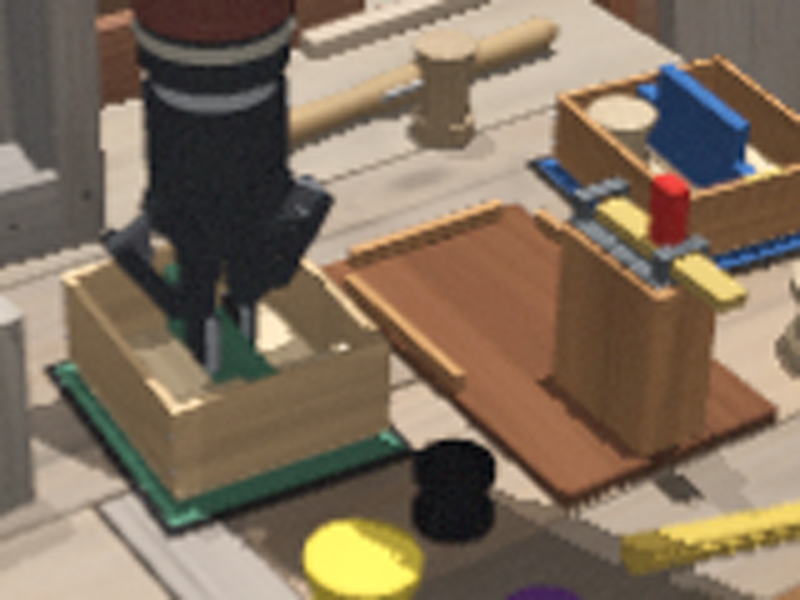

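The picture shows the lower tray just above the green mat, with an even margin all round and the spool still in the upper tray at (620,110). Setting it down.

```bash
python3 -m pendant '[{"fingers":-1,"tx":0.0007,"ty":0.0005,"tz":-0.005,"wx":0,"wy":0,"wz":0},{"fingers":-1,"tx":0,"ty":0,"tz":-0.0025,"wx":0,"wy":0,"wz":0},{"fingers":-1,"tx":0,"ty":0,"tz":-0.001,"wx":0,"wy":0,"wz":0},{"fingers":-1,"tx":0,"ty":0,"tz":0,"wx":0,"wy":0,"wz":0}]';python3 -m pendant '[{"fingers":-1,"tx":0,"ty":0,"tz":-0.0015,"wx":0,"wy":0,"wz":0},{"fingers":-1,"tx":0,"ty":0,"tz":0,"wx":0,"wy":0,"wz":0}]'
```

```text
clock: 18.58
ee_pos: [578.3, 352.6, 2.5]
ee_rot: [[-0.997, 0.077, 0.0], [0.077, 0.997, 0.0], [0.0, 0.0, -1.0]]
wrist_force: [-0.7, 0.1, -3.3]
width: 0.127
gripper_force: 59.1
clock: 18.82
ee_pos: [578.3, 352.6, 0.9]
ee_rot: [[-0.997, 0.077, -0.0], [0.077, 0.997, 0.0], [0.0, 0.0, -1.0]]
wrist_force: [0.6, -0.2, -3.2]
width: 0.129
gripper_force: 59.1
```

```bash
python3 -m pendant '[{"fingers":-1,"tx":0,"ty":0,"tz":-0.0015,"wx":0,"wy":0,"wz":0},{"fingers":-1,"tx":0,"ty":0,"tz":0,"wx":0,"wy":0,"wz":0}]';python3 -m pendant '[{"fingers":-1,"tx":0,"ty":0,"tz":-0.001,"wx":0,"wy":0,"wz":0},{"fingers":-1,"tx":0,"ty":0,"tz":0,"wx":0,"wy":0,"wz":0}]'
```

```text
clock: 19.08
ee_pos: [578.4, 352.6, -0.4]
ee_rot: [[-0.997, 0.077, 0.0], [0.077, 0.997, 0.0], [-0.0, 0.0, -1.0]]
wrist_force: [-0.3, -0.5, -2.6]
width: 0.133
gripper_force: 59.2
clock: 19.32
ee_pos: [578.4, 352.6, -0.5]
ee_rot: [[-0.997, 0.077, 0.0], [0.077, 0.997, 0.0], [-0.0, 0.0, -1.0]]
wrist_force: [-3.7, -2.0, 4.9]
width: 0.124
gripper_force: 60.4
```

```bash
python3 -m pendant '[{"fingers":0,"tx":0,"ty":0,"tz":0,"wx":0,"wy":0,"wz":0},{"fingers":0,"tx":0,"ty":0,"tz":0,"wx":0,"wy":0,"wz":0},{"fingers":0,"tx":0,"ty":0,"tz":0.02,"wx":0,"wy":0,"wz":0},{"fingers":0,"tx":0,"ty":0,"tz":0.05,"wx":0,"wy":0,"wz":0},{"fingers":0,"tx":0,"ty":0,"tz":0.05,"wx":0,"wy":0,"wz":0},{"fingers":0,"tx":0,"ty":0,"tz":0.05,"wx":0,"wy":0,"wz":0},{"fingers":0,"tx":-0.05,"ty":0,"tz":0.03,"wx":0,"wy":0,"wz":0},{"fingers":0,"tx":-0.05,"ty":0,"tz":0,"wx":0,"wy":0,"wz":0},{"fingers":0,"tx":-0.05,"ty":0,"tz":0,"wx":0,"wy":0,"wz":0},{"fingers":0,"tx":0,"ty":0,"tz":0,"wx":0,"wy":0,"wz":0},{"fingers":0,"tx":0,"ty":0,"tz":0,"wx":0,"wy":0,"wz":0}]'
python3 - <<'E'
from h import *
d=grab('top','t11');i=cv2.imread('pics/t11.png')[135:250,195:385];cv2.imwrite('pics/m11.png',cv2.resize(i,None,fx=4,fy=4,interpolation=cv2.INTER_CUBIC))
for cx,cy,a in((609,-15.4,-.127),(577.4,351.9,-.077)):
    c,s=np.cos(a),np.sin(a)
    z=62 if cy>0 else 58
    X=[[cx+c*x-s*y,cy+s*x+c*y,z] for x,y in((73,64),(73,-64),(-73,-64),(-73,64))]
    print(((w2px(d,X)-[195,135])*4+1.5).round(0).tolist())
print(observe()['wrist_force'])
E
```

```text
clock: 20.7
ee_pos: [429.0, 352.8, 200.0]
ee_rot: [[-0.997, 0.077, 0.002], [0.077, 0.997, 0.001], [-0.002, 0.001, -1.0]]
wrist_force: [-0.4, -0.4, -0.2]
width: 0.5
gripper_force: 0.0
[[559.0, 34.0], [728.0, 60.0], [704.0, 253.0], [532.0, 227.0]]
[[59.0, 66.0], [230.0, 83.0], [209.0, 279.0], [36.0, 261.0]]
[ 0.28903839 -0.20032093 -0.8057745 ]
```

View pics/m11.png

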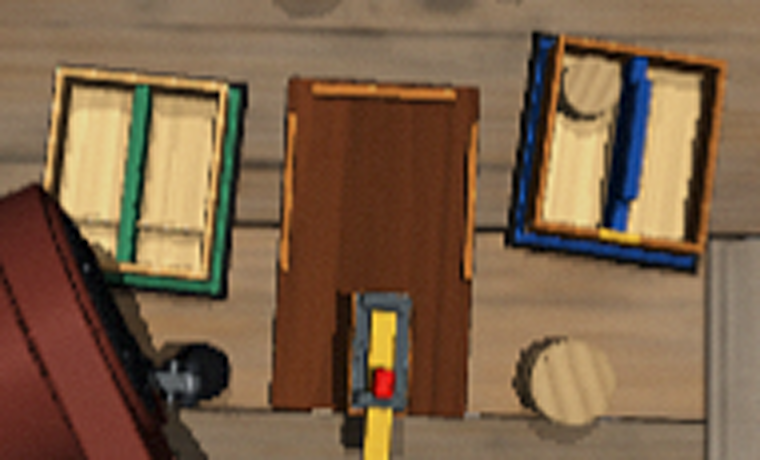

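The top view shows both trays square and central on their mats: the corners at (560,36), (704,253), (57,67) and (210,279) match the prediction. The bolt is drawn, the spool is in its tray, and the gripper is clear. Handing in.

```bash
python3 -c "
from plant import sign_off
print(sign_off())"
```

```text
the job is handed in; nothing more can be done
None
```

The job is done and handed in: the bolt is fully drawn, the upper tray (spool still in it) stands centred on the blue mat, the lower tray stands centred on the green mat, and the arm is clear, after about 21 s.

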